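Press a watch's case back home in the bench press

TASK

Two lever presses stand on the watchmaker's bench; one of them has a watch lying face down in its die with the case back still standing proud. Press the handle of that press all the way down until its catch holds it there and the case back is pushed home, then let go. Leave the other, empty press alone.

Things in the scene. Friction and masses are not known exactly. Their poses are not given: they have to be found in the camera images.
- press_lever (a joint): steel lever of the press holding the watch (tan, fixed, base 190 x 100 mm, its top 141 mm high). 0 = raised, at rest; grows as the handle goes down; 0.45 rad = down on its stop. A spring returns it to 0 from the first three quarters of the stroke; past that a sprung detent draws it down and holds it at 0.45. Pressing at the handle takes about 2 to 15 N.
- press_handle (a point): top centre of the round black palm pad (42 mm across) at the outer end of that lever, 150 mm from the hinge axis. 185 mm above the bench at rest, 118 mm fully down; it swings almost straight down, at most 10 mm outward. Its x axis points along the lever to the hinge, sloping 0.30 rad down at rest, 0.15 rad up when fully down. Press it from above with closed fingers.
- case_back_top (a point): top centre of the aluminium case back (36 mm across) of the steel watch (42 mm) in the black die (64 mm across) of that press, under its lever, 90 mm in plan from the handle towards the hinge. 64.5 mm above the bench when proud, 61.5 mm fully home. The lever's ram pushes it down late in the stroke; it stays where pushed.
- spare_handle (a point): top centre of the palm pad of the other press, the same in every way but with an empty die: not to be pressed.

How it is judged:
At the end, for the whole second after the job is handed in: The lever of the press with the watch stays down by itself, held by its detent (joint above 0.41 of 0.45 rad, at rest), and the case back is pushed home to within about 1.3 mm (its top below 62.8 mm). The empty press was not pressed (value of joint press_lever above 0.41 rad and velocity of joint press_lever between -0.05 and 0.05 rad/s and height (world z) of case_back_top below 0.0628 m); the robot touches nothing.
It fails at once if the handle of the empty press is pressed down (moved more than 15 mm) (distance of spare_handle from where it was at the start of the episode above 0.015 m).
It also fails if it takes over 32 s, if anything falls off the work surface, if the arm or the gripper's body presses on something with over 40 N, if the wrist force passes 120 N, or if a joint passes its speed limit or range.

ROBOT

A 6-joint arm with a two-finger parallel gripper is mounted at the origin on the work surface. World frame = base frame: x ahead of the robot, y to its left, z up, the work surface at z = 0. Lengths are in m, angles in rad, forces in N, time in s.
With the tool pointing down it reaches from about 0.25 to 0.725 m from the base axis. Payload 4 kg.
Tool frame: the origin (TCP) lies at the very end of the fingers, on their centre line; the grasp point (between the pads) lies 19 mm behind it; z points along the fingers, y is the line along which they close (so a half turn about z gives the same grasp; the last joint's range is limited). The gripper opens to 85 mm and grips with 20 to 120 N. Pads are 22 mm wide; open, the fingers measure 114 mm over their backs; the gripper's body (76 mm by 85 mm) begins 54 mm behind the grasp point. The pads swing forward as they close: fully open they stand 13 mm farther back than shut.
Start: joints at [1.176, 0.241, 0.005, 1.335, 0, 1.571], TCP at [0.192, 0.462, 0.194] pointing down, gripper open.
Joint ranges: [-2.72, 2.72], [-1.05, 1.87], [-1.09, 1.28], [-1.99, 2.15], [-1.42, 1.44], [-3.14, 3.14]. Speed limits (rad/s): [2.79, 2.79, 3.14, 3.14, 3.14, 3.14].

INTERFACE

Orientations are given as a unit quaternion [x, y, z, w].
In Python, from workcell import telemetry, vision, workorder gives the robot as it stands.
- The arm moves only by the shell command python3 -m inch 'ROWS'. ROWS is JSON, a list of rows, each a list of 3 entries, a list of its own where there are three numbers: the turn, a rotation vector about the tool's x, y, z scaled (see below), then the shift along the tool's x, y, z scaled (see below), then the closure, from -1 (fully open) to 1 (shut). A call has 1 to 10 rows; each row shifts and turns the commanded pose from where the row before left it, along the tool's axes as they then stand; what a row does not reach is not made up. The controller multiplies each number of a shift by 0.3 m and each number of a turn by 360 degrees. A row lasts 1/12 s, in which the tool goes at most 41.7 mm and 7.16 degrees, less where a joint would pass 70% of its speed; a pose out of reach is approached as far as the arm can. A call with a number of a shift or a turn outside -1 to 1 is refused whole. A call with a gripper value outside its range is refused whole. The fingers move at their own pace and stop on an object; the grip force is fixed at half the most. Time passes only in rows, so rows that do not move let the fingers close. It gives the time, the measured TCP pose, the force, the opening and the grip force at its end, in the units of the state.
- telemetry.get_obs(): the state, without advancing time (a new reading comes with each control period).
- vision.camera(name): name is "scene" or "top" or "wrist"; returns a dict with "img" (420x560x3 uint8, red, green, blue), "fov_y" (degrees; the focal length in pixels is half the picture's height over the tangent of half this angle, whatever the lens; pixels are square), "cx", "cy" (the principal point, pixels), "pose" (4x4, takes a point from camera to world coordinates). Camera axes: x right, y up, looking along -z (the intrinsics and any distortion apply to the point x, -y, -z); pixel columns grow to the right and rows downward; lengths in m; the calibration is good to about 2 mm. The wrist camera is an equidistant fisheye: a pixel r from the principal point sees the ray r / f radians off the axis. A picture is of the moment at which its call begins. There is no depth.
- workorder.job_done(): hands the job in; it is judged then, once.
The state is a dict: "clock": time; "joint_pos": joint angles; "joint_vel": joint speeds; "tau": joint torques, N m; "eef_pos": TCP position; "tool_rot": TCP orientation; "ft_force": force on the tool from outside, world axes, zero at the start; "ft_torque": the same for the moment, N m; "grip_width": finger opening in m; "grasp_force": force on a finger pad.
Only numpy, scipy, OpenCV 4.12 (cv2) and the standard library are available. Lean on these libraries where they do the work, as an engineer would, in place of code of your own. Each camera call takes 0.05 s, during which the arm holds its last target. There are 200 camera calls.

## Working session

There is one attempt and no reset: what is moved stays moved. The work goes in short steps, Python scripts to look and compute and a shell command to move; the robot and the scene stay as the last step left them, time stands still between calls to the robot, and variables do not carry over. Pictures are saved under pics/ and viewed, at most 10 in all, crops included, and the job is handed in when it is done.

```bash
mkdir -p pics
cat > h.py <<'E'
import numpy as np, cv2
from workcell import telemetry, vision, workorder
def snap(name,f):
    c=vision.camera(name); cv2.imwrite('pics/'+f+'.png',c['img'][:,:,::-1]); np.save('pics/'+f+'.npy',c,allow_pickle=True); return c
def load(f): return np.load('pics/'+f+'.npy',allow_pickle=True).item()
def ray(c,u,v,fish=False):
    f=210/np.tan(np.radians(c['fov_y']/2)); a,b=u-c['cx'],v-c['cy']
    if fish:
        r=np.hypot(a,b); t=r/f; d=np.array([a/r*np.sin(t),-b/r*np.sin(t),-np.cos(t)])
    else: d=np.array([a/f,-b/f,-1.])
    P=np.array(c['pose']); d=P[:3,:3]@d; return P[:3,3],d/np.linalg.norm(d)
def onz(c,u,v,z,fish=False):
    o,d=ray(c,u,v,fish); return o+d*(z-o[2])/d[2]
def tri(r):
    A=sum(np.eye(3)-np.outer(d,d) for o,d in r); b=sum((np.eye(3)-np.outer(d,d))@o for o,d in r)
    p=np.linalg.solve(A,b); return p,[np.linalg.norm(np.cross(p-o,d)) for o,d in r]
E
python3 - <<'E'
from h import *
for n in('scene','top'):
    c=snap(n,n+'0'); print({k:v for k,v in c.items() if k!='img'})
print(telemetry.get_obs())
E
```

```text
{'fov_y': 52.02988538111131, 'cx': 277.0891652207417, 'cy': 215.67479285723357, 'pose': array([[-0.57800078, -0.67489598,  0.45872706,  1.01813707],
       [ 0.81600712, -0.47326706,  0.33188954,  0.31576177],
       [-0.00689051,  0.56615696,  0.82426865,  0.94334452],
       [ 0.        ,  0.        ,  0.        ,  1.        ]])}
{'fov_y': 44.037520895443116, 'cx': 271.79505229059197, 'cy': 208.5363772343106, 'pose': array([[-0.02876581,  0.98521109, -0.16891308,  0.40689752],
       [-0.99955621, -0.02965974, -0.00277102, -0.01546221],
       [-0.00773996,  0.1687584 ,  0.98562706,  1.2043722 ],
       [ 0.        ,  0.        ,  0.        ,  1.        ]])}
{'clock': 0.1, 'joint_pos': array([ 1.17596179e+00,  2.41351207e-01,  3.85200596e-03,  1.33519295e+00,
       -2.09064183e-05,  1.57080184e+00]), 'joint_vel': array([-0.00117839, -0.00262216,  0.00360973, -0.0003513 , -0.0002439 ,
       -0.00033835]), 'tau': array([-2.89275276e-04, -3.73136222e+01,  2.53010237e+01,  1.08512459e-02,
       -3.11569113e-05, -3.37439815e-06]), 'eef_pos': array([0.19208895, 0.46093855, 0.19279262]), 'tool_rot': array([ 1.96140031e-01,  9.80575438e-01, -9.31549631e-04, -1.75668028e-04]), 'ft_force': array([ 0.33837255, -0.65325353,  0.29190667]), 'ft_torque': array([ 0.01964886, -0.03203176, -0.02717682]), 'grasp_force': 0.0, 'grip_width': 0.08560559407873904}
```

View pics/scene0.png

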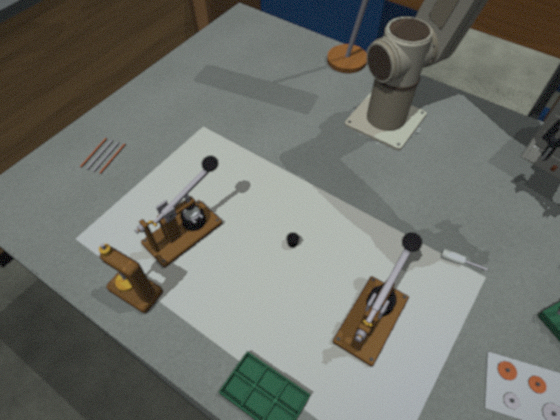

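View pics/top0.png

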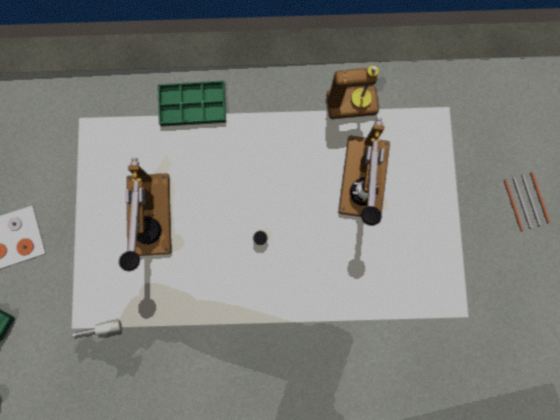

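The top view shows the two presses, with pads at about (129,261) and (371,215). In the scene view the same pads are at (412,242) and (210,163). The die of the right-hand press in the top view seems to show something bright, so I'll enlarge both dies and triangulate the pads.

Run:
```python
from h import *
s,t=load('scene0'),load('top0')
def crop(c,u,v,r=45): return cv2.resize(c['img'][v-r:v+r,u-r:u+r,::-1],(400,300),interpolation=cv2.INTER_CUBIC) if 0 else cv2.resize(c['img'][v-33:v+34,u-44:u+45,::-1],(400,300),interpolation=cv2.INTER_CUBIC)
cv2.imwrite('pics/m.png',np.vstack([np.hstack([crop(s,385,300),crop(s,192,212)]),np.hstack([crop(t,145,228),crop(t,362,190)])]))
def pad(c,u,v):
    x0,y0=u-20,v-20; g=c['img'][y0:y0+40,x0:x0+40].max(2)
    m=(g<60).astype(np.uint8); m=cv2.morphologyEx(m,cv2.MORPH_OPEN,np.ones((5,5),np.uint8))
    n,l,st,ce=cv2.connectedComponentsWithStats(m); k=1+np.argmin(np.hypot(*(ce[1:]-20).T)); print(st[k]); return ce[k]+[x0,y0]
for n,a,b in(('L',(412,242),(129,261)),('R',(210,163),(371,215))):
    pa,pb=pad(s,*a),pad(t,*b); p,e=tri([ray(s,*pa),ray(t,*pb)]); print(n,pa,pb,p,e)
```

```text
[ 11  11  18  18 272]
[ 11  11  19  18 286]
L [411.69117647 241.55882353] [129.14685315 260.51398601] [0.48676342 0.27240532 0.17939924] [np.float64(0.0006873553375952302), np.float64(0.0006873553375951468)]
[ 13  14  14  14 162]
[ 10  12  20  18 296]
R [209.5 163.5] [370.37162162 215.125     ] [ 0.56303668 -0.20841674  0.17959203] [np.float64(0.000412183622704245), np.float64(0.0004121836227044867)]
```

View pics/m.png

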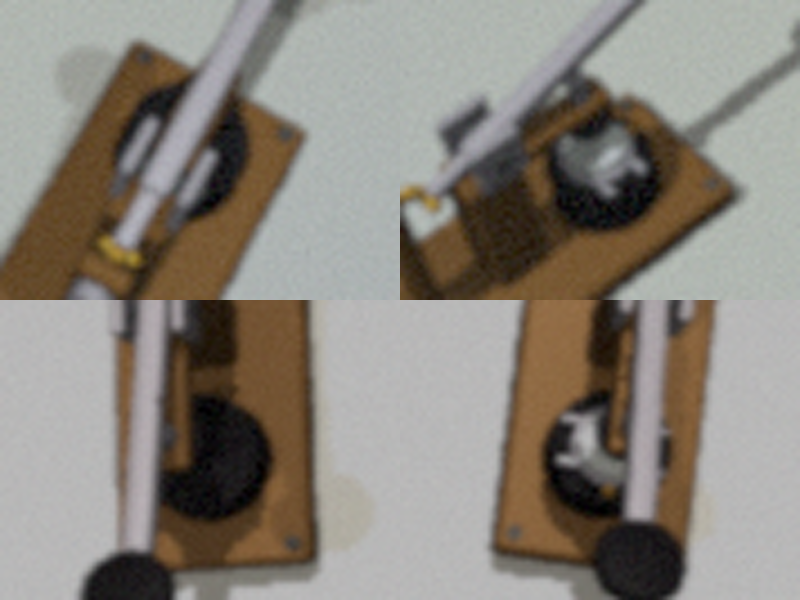

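The right-hand press (top view) has the bright watch in its die. The left die is plain black. The target pad centroid is at (0.563, -0.208), height about 0.18, which matches 0.185 at the top and is within reach. I'll rise, close the fingers and travel there.

```bash
python3 -m inch '[[[0,0,0],[0,0,-0.11],1],[[0,0,0],[0,0,-0.11],1],[[0,0,0],[-0.1,-0.08,0],1],[[0,0,0],[-0.1,-0.08,0],1],[[0,0,0],[-0.1,-0.08,0],1],[[0,0,0],[-0.1,-0.08,0],1],[[0,0,0],[-0.1,-0.08,0],1],[[0,0,0],[-0.1,-0.08,0],1],[[0,0,0],[-0.1,-0.08,0],1],[[0,0,0],[-0.1,-0.08,0],1]]'
python3 -m inch '[[[0,0,0],[-0.1,-0.08,0],1],[[0,0,0],[-0.1,-0.08,0],1],[[0,0,0],[-0.1,-0.08,0],1],[[0,0,0],[-0.1,-0.08,0],1],[[0,0,0],[-0.1,-0.08,0],1],[[0,0,0],[-0.1,-0.08,0],1],[[0,0,0],[-0.1,-0.08,0],1],[[0,0,0],[0,0,0],1],[[0,0,0],[0,0,0],1]]'
python3 - <<'E'
from h import *
from scipy.spatial.transform import Rotation as R
o=telemetry.get_obs(); print(o['eef_pos'],o['tool_rot'],o['ft_force'],o['grip_width'])
r=R.from_quat(o['tool_rot']); print('rows units to pad:',r.inv().apply(np.array([.558,-.208,.2])-o['eef_pos'])/.3)
t,s=load('top0'),load('scene0'); print(onz(t,359,190,.06),onz(s,194,213,.06))
E
```

```text
clock: 0.93
eef_pos: [0.3402, 0.1902, 0.2594]
tool_rot: [0.196, 0.981, -0.0, -0.0]
ft_force: [0.7, 0.8, 0.2]
grip_width: -0.0001
grasp_force: 0.0
clock: 1.68
eef_pos: [0.4693, -0.0455, 0.2585]
tool_rot: [0.198, 0.98, 0.0, -0.001]
ft_force: [1.0, 1.4, -0.6]
grip_width: 0.0
grasp_force: 0.0
[ 0.46925573 -0.04551618  0.25854724] [ 1.98164508e-01  9.80168139e-01  7.90522657e-06 -1.11686189e-03] [ 0.98362127  1.35959696 -0.6071204 ] 5.852182522790027e-06
rows units to pad: [-0.48340842 -0.38407732  0.1942621 ]
[ 0.63935385 -0.20929909  0.06      ] [ 0.63942279 -0.21505964  0.06      ]
```

The die sits at about (0.64, -0.21), roughly 80 mm from the pad along x. That agrees with the stated 90 mm, and the lever lies along +x. I'll finish the approach and check with a second view from the wrist.

```bash
python3 -m inch '[[[0,0,0],[-0.097,-0.077,0],1],[[0,0,0],[-0.097,-0.077,0],1],[[0,0,0],[-0.097,-0.077,0],1],[[0,0,0],[-0.097,-0.077,0],1],[[0,0,0],[-0.097,-0.077,0],1],[[0,0,0],[0,0,0.1],1],[[0,0,0],[0,0,0],1],[[0,0,0],[0,0,0],1]]'
python3 - <<'E'
from h import *
w=snap('wrist','w1'); s=snap('scene','s1')
a=s['img'][100:240,110:300,::-1]; a=cv2.resize(a,None,fx=2,fy=2); b=cv2.resize(w['img'][:,:,::-1],(373,280))
cv2.imwrite('pics/m2.png',np.hstack([a,b]))
E
```

```text
clock: 2.35
eef_pos: [0.5571, -0.2045, 0.2273]
tool_rot: [0.196, 0.981, 0.001, -0.003]
ft_force: [-0.4, 0.3, 0.7]
grip_width: -0.0001
grasp_force: 0.0
```

View pics/m2.png

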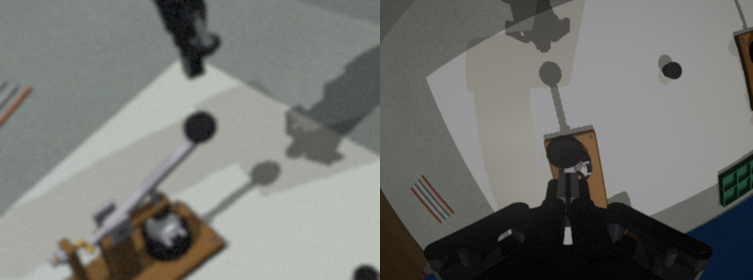

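The montage shows the fingertips above the black pad in the scene view. In the wrist view the pad is at about (281,229) in full-picture pixels, with the watch's bright edge beside the lever. I'll check the pad's position from this view.

Run:
```python
from h import *
w,s,t=load('w1'),load('s1'),load('top0')
print(onz(w,281,229,.18,True)); print(tri([ray(w,281,229,True),ray(t,370.4,215.1),ray(s,209.5,163.5)]))
o=telemetry.get_obs(); print(o['clock'],o['eef_pos'])
```

```text
[ 0.56306347 -0.20707389  0.18      ]
(array([ 0.56314233, -0.20784591,  0.18004354]), [np.float64(0.0007725706772148127), np.float64(0.000885735445607319), np.float64(0.00011984804818966062)])
2.45 [ 0.55888295 -0.20470225  0.23072307]
```

All three rays agree on a pad at (0.563, -0.208), to within 1 mm. Now I'll go down gently.

```bash
python3 -m inch '[[[0,0,0],[-0.004,-0.009,0.02],1],[[0,0,0],[0,0,0.02],1],[[0,0,0],[0,0,0.02],1],[[0,0,0],[0,0,0.02],1],[[0,0,0],[0,0,0.02],1],[[0,0,0],[0,0,0.02],1],[[0,0,0],[0,0,0.02],1],[[0,0,0],[0,0,0.02],1],[[0,0,0],[0,0,0.02],1],[[0,0,0],[0,0,0],1]]'
python3 -m inch '[[[0,0,0],[0,0,0.02],1],[[0,0,0],[0,0,0.02],1],[[0,0,0],[0,0,0.02],1],[[0,0,0],[0,0,0.02],1],[[0,0,0],[0,0,0.02],1],[[0,0,0],[0,0,0],1]]'
```

```text
clock: 3.28
eef_pos: [0.5583, -0.2091, 0.1738]
tool_rot: [0.196, 0.981, 0.0, -0.001]
ft_force: [-0.5, 0.5, -0.4]
grip_width: 0.0002
grasp_force: 0.0
clock: 3.78
eef_pos: [0.5584, -0.2091, 0.1439]
tool_rot: [0.196, 0.981, 0.0, -0.001]
ft_force: [1.4, -0.2, -0.1]
grip_width: -0.0003
grasp_force: 0.2
```

There's almost no force at 0.144, where the lever spring should push back with at least 2 N. I'll look before going on.

Run:
```python
from h import *
w=snap('wrist','w2'); s=snap('scene','s2'); t=snap('top','t2')
a=cv2.resize(s['img'][100:240,110:300,::-1],None,fx=2,fy=2); b=cv2.resize(w['img'][:,:,::-1],(373,280))
d=cv2.resize(t['img'][100:300,300:460,::-1],(380,280)) 
cv2.imwrite('pics/m3.png',np.vstack([np.hstack([a,b]),np.hstack([cv2.resize(t['img'][120:260,290:480,::-1],(380,280)),cv2.resize(w['img'][140:350,140:420,::-1],(373,280))])]))
print(telemetry.get_obs()['ft_force'])
```

```text
[-0.33620245  0.25540742  0.82499887]
```

View pics/m3.png

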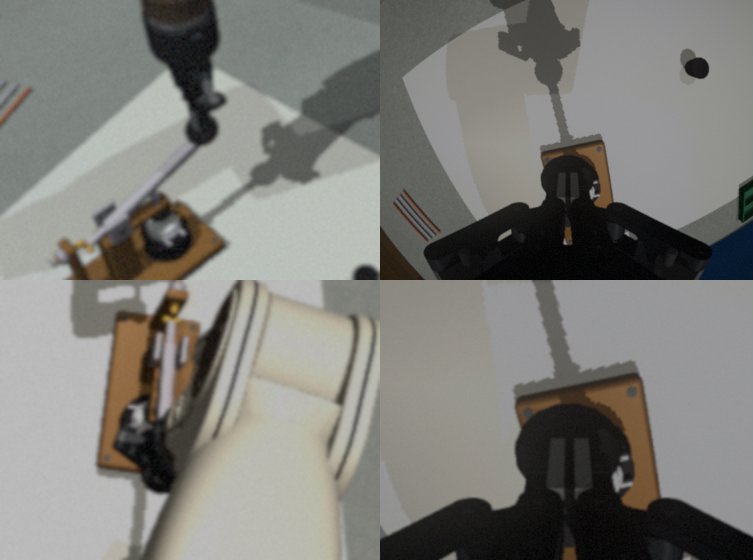

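The fingertips are on the pad and the lever has come partway down, so contact is good. I'll continue to the stop.

```bash
python3 -m inch '[[[0,0,0],[0,0,0.02],1],[[0,0,0],[0,0,0.02],1],[[0,0,0],[0,0,0.02],1],[[0,0,0],[0,0,0.01],1],[[0,0,0],[0,0,0.01],1],[[0,0,0],[0,0,0],1]]'
python3 -m inch '[[[0,0,0],[0,0,0.01],1],[[0,0,0],[0,0,0.01],1],[[0,0,0],[0,0,0],1],[[0,0,0],[0,0,0],1]]'
```

```text
clock: 4.43
eef_pos: [0.5586, -0.2092, 0.1206]
tool_rot: [0.196, 0.981, 0.0, -0.001]
ft_force: [-0.0, -0.3, 0.2]
grip_width: -0.0001
grasp_force: 0.5
clock: 4.77
eef_pos: [0.5591, -0.2094, 0.1159]
tool_rot: [0.196, 0.981, -0.0, 0.0]
ft_force: [-1.1, -0.3, 4.4]
grip_width: -0.0001
grasp_force: 1.8
```

```bash
python3 -m inch '[[[0,0,0],[0,0,0.005],1],[[0,0,0],[0,0,0],1],[[0,0,0],[0,0,0],1]]'
python3 -m inch '[[[0,0,0],[0,0,0.004],1],[[0,0,0],[0,0,0],1],[[0,0,0],[0,0,0],1]]'
```

```text
clock: 5.02
eef_pos: [0.5591, -0.2095, 0.1148]
tool_rot: [0.196, 0.981, -0.0, 0.0]
ft_force: [-2.7, 1.2, 5.7]
grip_width: 0.0001
grasp_force: 2.7
clock: 5.27
eef_pos: [0.559, -0.2094, 0.1139]
tool_rot: [0.196, 0.981, -0.0, 0.0]
ft_force: [-3.8, 1.0, 7.8]
grip_width: 0.0
grasp_force: 3.4
```

```bash
python3 -m inch '[[[0,0,0],[0,0,0.008],1],[[0,0,0],[0,0,0],1],[[0,0,0],[0,0,0],1]]'
python3 -m inch '[[[0,0,0],[0,0,0.008],1],[[0,0,0],[0,0,0],1],[[0,0,0],[0,0,0],1]]'
python3 - <<'E'
from h import *
w=snap('wrist','w3'); s=snap('scene','s3')
a=cv2.resize(s['img'][130:235,110:250,::-1],(400,300)); b=cv2.resize(w['img'][140:350,140:420,::-1],(400,300))
cv2.imwrite('pics/m4.png',np.hstack([a,b]))
E
```

```text
clock: 5.52
eef_pos: [0.5591, -0.2095, 0.1117]
tool_rot: [0.196, 0.981, -0.0, 0.0]
ft_force: [-3.6, 1.5, 9.0]
grip_width: 0.0001
grasp_force: 4.3
clock: 5.77
eef_pos: [0.5591, -0.2095, 0.1088]
tool_rot: [0.196, 0.981, -0.0, 0.0]
ft_force: [-3.1, 1.3, 6.5]
grip_width: 0.0003
grasp_force: 3.2
```

View pics/m4.png

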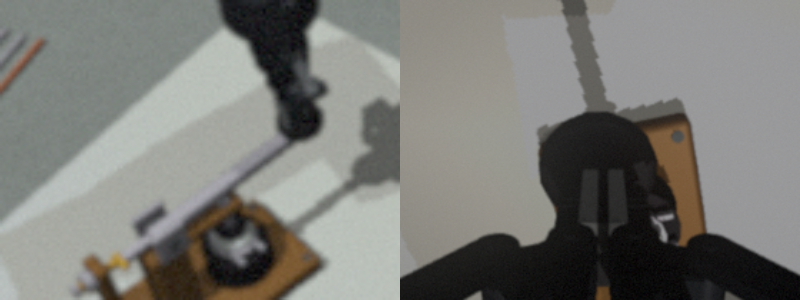

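The scene view shows the lever still a little above its stop. The force peaked at 9 N and is now falling, so the detent is just being passed. I'll keep pressing.

```bash
python3 -m inch '[[[0,0,0],[0,0,0.01],1],[[0,0,0],[0,0,0],1],[[0,0,0],[0,0,0],1]]'
python3 -m inch '[[[0,0,0],[0,0,0.01],1],[[0,0,0],[0,0,0],1],[[0,0,0],[0,0,0],1]]'
python3 -m inch '[[[0,0,0],[0,0,0.01],1],[[0,0,0],[0,0,0],1],[[0,0,0],[0,0,0],1]]'
```

```text
clock: 6.12
eef_pos: [0.5592, -0.2095, 0.1051]
tool_rot: [0.196, 0.981, -0.0, 0.0]
ft_force: [-1.3, 0.8, 3.7]
grip_width: -0.0002
grasp_force: 1.6
clock: 6.37
eef_pos: [0.5593, -0.2095, 0.1017]
tool_rot: [0.196, 0.981, -0.0, -0.0]
ft_force: [-1.6, -0.4, 2.2]
grip_width: 0.0002
grasp_force: 1.0
clock: 6.62
eef_pos: [0.5591, -0.2092, 0.0986]
tool_rot: [0.196, 0.981, 0.0, -0.0]
ft_force: [-0.2, -0.1, 1.2]
grip_width: 0.0001
grasp_force: 0.4
```

```bash
python3 -m inch '[[[0,0,0],[0,0,0.01],1],[[0,0,0],[0,0,0],1],[[0,0,0],[0,0,0],1]]'
python3 - <<'E'
from h import *
w=snap('wrist','w4'); s=snap('scene','s4')
a=cv2.resize(s['img'][130:235,110:250,::-1],(400,300)); b=cv2.resize(w['img'][140:350,140:420,::-1],(400,300))
cv2.imwrite('pics/m5.png',np.hstack([a,b]))
o,d=ray(load('s1'),207,137)
k=(0.5589-o[0])/d[0]; print(o+k*d)
E
```

```text
clock: 6.87
eef_pos: [0.559, -0.2092, 0.0955]
tool_rot: [0.196, 0.981, 0.0, -0.0]
ft_force: [-0.8, 0.0, -0.1]
grip_width: -0.0
grasp_force: 0.0
[ 0.5589     -0.20311181  0.26610125]
```

View pics/m5.png

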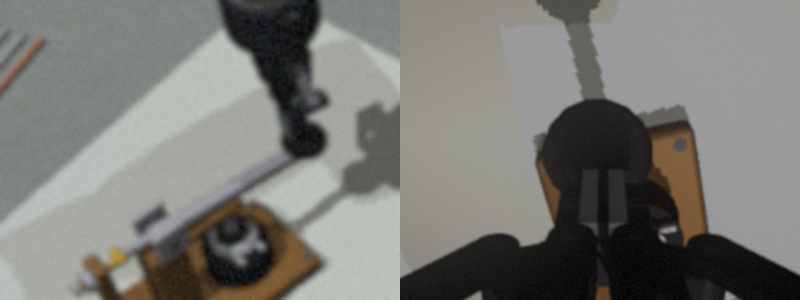

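The lever is lower now and the force has dropped to zero. I'll push a little further to feel the hard stop.

```bash
python3 -m inch '[[[0,0,0],[0,0,0.01],1],[[0,0,0],[0,0,0],1],[[0,0,0],[0,0,0],1]]'
python3 -m inch '[[[0,0,0],[0,0,0.01],1],[[0,0,0],[0,0,0],1],[[0,0,0],[0,0,0],1]]'
python3 -c "
from h import *
o=telemetry.get_obs();print(o['ft_force'],o['eef_pos'],o['joint_pos'])"
```

```text
clock: 7.22
eef_pos: [0.559, -0.2093, 0.0928]
tool_rot: [0.196, 0.981, 0.0, -0.0]
ft_force: [-0.3, -0.1, 0.5]
grip_width: -0.0001
grasp_force: 0.0
clock: 7.47
eef_pos: [0.559, -0.2093, 0.0898]
tool_rot: [0.196, 0.981, 0.0, -0.0]
ft_force: [1.0, -0.0, 0.0]
grip_width: 0.0001
grasp_force: 0.0
[ 1.02076875 -0.03311746  0.01961322] [ 0.5589711  -0.20927184  0.08982171] [-3.58239795e-01  4.91400667e-01  9.64621336e-02  1.17643609e+00
  1.07554643e-05  3.64861193e-02]
```

There's no contact at all now, so the lever has dropped away from the fingers. I'll retract straight up and inspect it unobstructed.

```bash
python3 -m inch '[[[0,0,0],[0,0,-0.03],1],[[0,0,0],[0,0,-0.05],1],[[0,0,0],[0,0,-0.1],1],[[0,0,0],[0,0,-0.1],1],[[0,0,0],[0,0,-0.1],1],[[0,0,0],[0,0,0],1],[[0,0,0],[0,0,0],1]]'
python3 - <<'E'
from h import *
w=snap('wrist','w5'); s=snap('scene','s5')
a=cv2.resize(s['img'][130:235,110:250,::-1],(400,300)); b=cv2.resize(w['img'][140:350,140:420,::-1],(400,300))
cv2.imwrite('pics/m6.png',np.hstack([a,b]))
E
```

```text
clock: 8.05
eef_pos: [0.5609, -0.2101, 0.2076]
tool_rot: [0.196, 0.981, -0.001, 0.003]
ft_force: [-0.2, 0.1, -0.5]
grip_width: 0.0001
grasp_force: 0.0
```

View pics/m6.png

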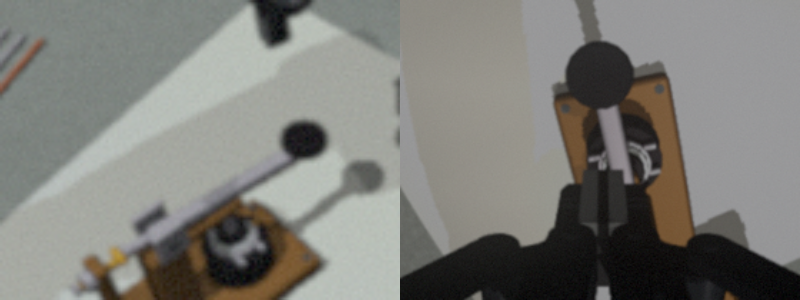

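The lever stays down by itself with the fingers clear. The pad is at scene (216,179) and wrist (280,192). I'll measure its height.

Run:
```python
from h import *
w,s=load('w5'),load('s5')
def cen(c,u,v):
    m=(c['img'][v-22:v+23,u-30:u+31].max(2)<55).astype(np.uint8); m=cv2.morphologyEx(m,cv2.MORPH_OPEN,np.ones((5,5),np.uint8))
    n,l,st,ce=cv2.connectedComponentsWithStats(m); k=l[22,30]; print(st[k]); return ce[k]+[u-30,v-22]
a,b=cen(s,216,179),cen(w,280,192); print(a,b)
print(tri([ray(s,*a),ray(w,*b,True)]), tri([ray(s,216.4,178.7),ray(w,280,191.8,True)]))
```

```text
[ 24  17  13  11 125]
[   7    0   46   45 1684]
[215.928 178.792] [279.28562945 192.42755344]
(array([ 0.55213574, -0.20822986,  0.11224211]), [np.float64(2.443668095439266e-05), np.float64(2.443668095433538e-05)]) (array([ 0.5516264 , -0.20724395,  0.11281986]), [np.float64(0.00018650999741894912), np.float64(0.00018650999741897547)])
```

The pad dropped from 0.180 to 0.1125 m, which is 67.5 mm against the 67 mm full stroke, so the lever is on its stop. I'll hand the job in.

```bash
python3 -c "
from workcell import workorder
print(workorder.job_done())"
```

```text
the job is handed in; nothing more can be done
None
```

I pressed the handle of the press with the watch down its full stroke (67.5 mm measured, 67 mm expected); its catch holds it there with the gripper clear, the empty press was not touched, and the job is handed in with no verdict returned; I did not measure the case back's height directly.

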